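# Zero the coating gauge and hold its probe on the square plaque

## Robot

A 6-joint arm with a two-finger parallel gripper is mounted at the origin on the work surface. World frame = base frame: x ahead of the robot, y to its left, z up, the work surface at z = 0. Lengths are in m, angles in rad, forces in N, time in s.
With the tool pointing down it reaches from about 0.35 to 0.775 m from the base axis. Payload 7.3 kg.
Tool frame: the origin (TCP) lies on the centre line of the jaws, within the pads' length; the fingertips stand ahead of it and the grasp point (between the pads) lies 11 mm behind it (robot.nose_length is the z of the fingertips in the tool frame, in m); z points along the fingers, y is the line along which they close (so a half turn about z gives the same grasp; the last joint's range is limited). The gripper opens to 92 mm and grips with 3 to 60 N. Pads are 19 mm wide; open, the fingers measure 130 mm over their backs; the gripper's body (75 mm by 190 mm) begins 47 mm behind the grasp point.
Start: joints at [0.964, 0.342, 1.524, -0, 1.275, -0.146], TCP at [0.233, 0.47, 0.235] pointing down, gripper open.
Joint ranges: [-2.53, 2.53], [-0.77, 2.02], [0.04, 2.7], [-1, 4.14], [0.28, 2.66], [-3.11, 3.11]. Speed limits (rad/s): [2.57, 2.57, 3.14, 3.14, 3.14, 3.14].

## Interface

Orientations are given as [roll, pitch, yaw] about the fixed x, y, z axes, in that order (R = Rz(yaw) Ry(pitch) Rx(roll)).
In Python, from cell import robot, cams gives the robot as it stands. The module is installed in compiled form; this text tells all that it offers.
- The arm moves only by the tool carry_out, never from a script. Its argument "deltas" is a list of rows, each a list of 7 numbers: the shift along the tool's x, y, z in cm, then the turn, a rotation vector about the tool's x, y, z in rad, then the opening, from 0 (shut) to 1 (fully open). A call has exactly 8 rows; each row shifts and turns the commanded pose from where the row before left it, along the tool's axes as they then stand; what a row does not reach is not made up. A row lasts 1/12 s, in which the tool goes at most 41.7 mm and 7.16 degrees, less where a joint would pass 70% of its speed; a pose out of reach is approached as far as the arm can. A call is refused whole if a number of a shift passes 4.17 or a number of a turn 0.125, either way. A call with a gripper value outside its range is refused whole. The fingers move at their own pace and stop on an object; "force" is the grip in N (left out, the last holds). Time passes only in rows, so rows that do not move let the fingers close, or fill a call up. It gives the time, the measured TCP pose, the force, the opening and the grip force at its end, in the units of the state.
- robot.observe(): the state, without advancing time (a new reading comes with each control period).
- cams.read_camera(name): name is "side" or "top"; returns a dict with "image" (420x560x3 uint8, blue, green, red), "depth" (420x560 float32, m along the optical axis (not along the pixel's ray), 0 where there is no reading), "fx", "fy", "cx", "cy" (pixels), "world_to_cam" (4x4, takes a point from world to camera coordinates). Camera axes: x right, y up, looking along -z (the intrinsics and any distortion apply to the point x, -y, -z); pixel columns grow to the right and rows downward; lengths in m; the calibration is good to about 2 mm. A picture is of the moment at which its call begins.
- robot.hand_in(): hands the job in; it is judged then, once.
The state is a dict: "time": time; "qpos": joint angles; "qvel": joint speeds; "joint_efforts": joint torques, N m; "tool_pos": TCP position; "tool_rot": TCP orientation; "contact_force": force on the tool from outside, world axes, zero at the start; "torque": the same for the moment, N m; "opening": finger opening in m; "grip_force": force on a finger pad.
Only numpy, scipy, OpenCV 4.12 (cv2) and the standard library are available. Lean on these libraries where they do the work, as an engineer would, in place of code of your own. Each camera call takes 0.05 s, during which the arm holds its last target. There are 200 camera calls.

## Task

First zero the coating gauge: with its probe still parked in the rest, press the plunger on the console right down to its stop and let it come back up. Then take the probe out of its rest and hold its tip on the ring mark of the square gilt plaque (not the round or the six-sided piece), square to the plaque's tilted face and pressing only lightly, so that the sprung tip is about half pushed in. Finish while still holding it there; leave everything else on the bench alone.

Things in the scene. Friction and masses are not known exactly. Their poses are not given: they have to be found in the camera images.
- gauge: Grey console of the coating gauge, fixed, 100 (its x) x 140 (its y) x 45 mm high, with a dark screen on top. Origin: centre of its underside, z up. It stands on the left or on the right of the bench.
- plunger_top (a point): Centre of the top of the console's plunger: a plain steel mushroom head, 30 mm diameter, standing 67 mm above the bench when up, at x -30, y -45 mm in the console's frame. It moves down with the plunger.
- plunger (a joint): Travel of the plunger in m: 0 up, 0.010 down at its stop. A spring returns it; about 2 N starts it moving and 8 N holds it at the stop.
- holder: Plain metal block, the probe's rest, fixed, 70 x 70 x 85 mm high, with an upright 19 mm through hole in the middle. Origin: centre of its underside, z up. It stands on the opposite side of the bench from the console.
- probe: The gauge's pen-like probe, loose, 105 to 175 g, parked upright in the rest. Its z axis runs along its length, from tip to top. Origin: centre of the barrel's lower end. Steel barrel 16 mm diameter from z 0 to 56 mm; collar 28 mm diameter, z 56 to 60 mm, which rests on the holder's top; square black grip 22 x 22 mm (faces along its x and y), z 60 to 125 mm (top). Parked, its origin is 29 mm and its top 154 mm above the bench. It must be raised 80 mm to clear the rest.
- tip_end (a point): End of the probe's sprung tip: a 6 mm round-ended steel pin that stands 18 mm out of the barrel (z -18 mm in the probe's frame) when free.
- tip (a joint): How far the sprung tip is pushed into the barrel, in m: 0 free, 0.012 fully in. Spring: 1 N to start it, plus 0.3 N per mm (2.8 N at half way, 0.006).
- plaque: Square gilt plaque, 56 x 56 x 5 mm, fixed on a small aluminium stand. Origin: centre of its underside, about 40 mm above the bench; its z axis is the normal of its face, which is tilted 20 degrees from level, facing up and, at yaw 0, towards the robot (the stand's yaw varies by up to 0.6 rad). Its x axis points up the slope. A round and a six-sided gilt piece, each with a ring mark too, sit on like stands; the three change places.
- plaque_spot (a point): Centre of the ring mark (16 mm outer, 12 mm inner diameter) on the upper face of the square plaque: x 10, y 12, z 5 mm in the plaque's frame. Same axes as the plaque.
- medal: Round gilt medal, 58 mm diameter, 5 mm thick, on its own tilted stand: not to be touched. Origin: centre of its underside.
- hexpiece: Six-sided gilt piece, 56 mm across flats, 5 mm thick, on its own tilted stand: not to be touched. Origin: centre of its underside.
- coin0: Loose gilt coin, 38 mm diameter, 4 mm thick, lying among the three stands. Bystander. Origin: underside centre.
- coin1: Like coin0, beyond the stands. Bystander.
- coin2: Like coin0, to the right of the stands. Bystander.
- tape: Loose clear tape roll, 90 mm diameter, 25 mm high, near the robot. Bystander. Origin: underside centre.
- jar: Loose jar, 56 mm diameter, 70 mm high, far left. Bystander. Origin: underside centre.
- weight: Loose steel check weight with a small knob, 36 mm diameter, 44 mm high, near the robot on the right. Bystander. Origin: underside centre.
- caliper: Loose steel caliper lying flat, 170 mm long, far right. Bystander.
Mind the look-alikes: they are no part of the job. Of the things that look like the probe, the largest one is meant.

How it is judged:
On the way, in this order (a step that is already met when the one before it is completed fails the run):
1. the plunger is pressed down to its stop (at least 8.5 of its 10 mm) with the probe parked in its rest (value of joint plunger above 0.0085 m and distance of probe from where it was at the start of the episode below 0.015 m), for 0.1 s.
2. the plunger is back up (within 2 mm) and the probe is lifted out of its rest (value of joint plunger below 0.002 m and distance of probe from where it was at the start of the episode above 0.07 m and contact force between probe and the fingers above 0.5 N), for 0.1 s.
At the end, for the whole second after the job is handed in: Tip within 7 mm of the ring mark's centre on the square plaque, probe within 0.14 rad (8 degrees) of the face's normal, sprung tip in by 2.5 to 9.5 mm, 0.8 to 7 N on the plaque, probe held still by the gripper and clear of its rest, plunger back up (within 2 mm) (distance between tip_end and plaque_spot below 0.007 m and angle between the z axis of probe and the z axis of plaque, either way round below 0.14 rad and value of joint tip between 0.0025 and 0.0095 m and contact force between probe and plaque between 0.8 and 7 N and contact force between probe and the fingers above 1 N and contact force between probe and holder below 0.1 N and linear speed of probe below 0.02 m/s and value of joint plunger below 0.002 m); the arm keeps its last pose, push and grip.
It fails at once if the probe is pressed hard (over 12 N) on the plaque (contact force between probe and plaque above 12 N).
It fails at once if the probe or the arm touches the round or the six-sided piece with more than 0.5 N (contact force between any of probe, the arm, the fingers and medal above 0.5 N or contact force between any of probe, the arm, the fingers and hexpiece above 0.5 N).
It fails at once if a bystander (coin, tape, jar, weight, caliper) is moved by more than 20 mm (distance of any of coin0, coin1, coin2, tape, jar, weight, caliper from where it was at the start of the episode above 0.02 m).
It also fails if it takes over 54 s, if anything falls off the work surface, if the arm or the gripper's body presses on something with over 40 N, if the wrist force passes 120 N, or if a joint passes its speed limit or range.

## Working session

There is one attempt and no reset: what is moved stays moved. The work goes in short steps, Python scripts to look and compute and a tool call to move; the robot and the scene stay as the last step left them, time stands still between calls to the robot, and variables do not carry over. Pictures are saved under pics/ and viewed, at most 10 in all, crops included, and the job is handed in when it is done.

Besides the shell and the picture viewer there is one more tool, called after "Emit:" by a JSON object that holds its "method" and its "body". carry_out: Moves the arm, as the interface text tells. Its arguments: {"type":"object","properties":{"deltas":{"type":"array","items":{"type":"array","items":{"type":"number"}}},"force":{"type":"number"}},"required":["deltas"]}

```bash
mkdir -p pics; cat > h.py <<'E'
import numpy as np, cv2
from cell import robot, cams
def grab(n,save=None):
    d=cams.read_camera(n)
    if save: cv2.imwrite(f'pics/{save}.png',d['image'])
    np.savez(f'{n}.npz',**{k:d[k] for k in d})
    return d
def load(n): return dict(np.load(f'{n}.npz',allow_pickle=True))
def cloud(d):
    h,w=d['depth'].shape; v,u=np.mgrid[:h,:w]; z=d['depth']
    p=np.stack([(u-d['cx'])/d['fx']*z,-(v-d['cy'])/d['fy']*z,-z,np.ones_like(z)],-1)
    return (p@np.linalg.inv(d['world_to_cam']).T)[...,:3]
def ray(d,u,v,z):
    T=np.linalg.inv(d['world_to_cam']); r=T[:3,:3]@np.array([(u-d['cx'])/d['fx'],-(v-d['cy'])/d['fy'],-1])
    o=T[:3,3]; return o+r*(z-o[2])/r[2]
E
python3 - <<'E'
from h import *
d=grab('top','top0'); print({k:d[k] for k in d if k not in('image','depth')})
d=grab('side','side0'); print({k:d[k] for k in d if k not in('image','depth')})
s=robot.observe(); print(s, robot.nose_length)
E
```

```text
{'fx': 476.4914776384327, 'fy': 476.4914776384327, 'cx': 279.2978046710805, 'cy': 205.47548652037315, 'world_to_cam': array([[-5.59553206e-02, -9.98433089e-01,  6.06716773e-04,
         3.21023314e-03],
       [ 9.74412345e-01, -5.44766107e-02,  2.18066230e-01,
        -5.37539070e-01],
       [-2.17691488e-01,  1.27931581e-02,  9.75933784e-01,
        -9.08404586e-01],
       [ 0.00000000e+00,  0.00000000e+00,  0.00000000e+00,
         1.00000000e+00]])}
{'fx': 405.8932846098316, 'fy': 405.8932846098316, 'cx': 280.72017779054414, 'cy': 216.52321750883644, 'world_to_cam': array([[ 0.80029667, -0.5995254 , -0.00972281, -0.43378185],
       [ 0.46147198,  0.60549603,  0.64839661, -0.30447552],
       [-0.38284312, -0.52339645,  0.76124063, -0.80227336],
       [ 0.        ,  0.        ,  0.        ,  1.        ]])}
{'time': 0.1, 'qpos': array([ 9.64008877e-01,  3.42645392e-01,  1.52492243e+00, -1.26811082e-05,
        1.27541972e+00, -1.45982200e-01]), 'qvel': array([-3.74612863e-05, -5.10342800e-04, -2.21155398e-03,  1.09979822e-03,
       -6.48410518e-04,  1.78069583e-03]), 'joint_efforts': array([ 1.53335841e-03, -4.32007062e+01, -2.44691277e+01,  7.18931551e-02,
        5.26366406e-02, -6.33880336e-05]), 'tool_pos': array([0.23321931, 0.46995348, 0.23411811]), 'tool_rot': array([-3.14021084e+00, -1.90908095e-04,  2.68079097e+00]), 'contact_force': array([-0.43568291,  0.09424024, -0.37519142]), 'torque': array([ 0.02967572, -0.0080704 ,  0.01714787]), 'grip_force': 0.0, 'opening': 0.09140285779164901} 0.008
```

View pics/top0.png

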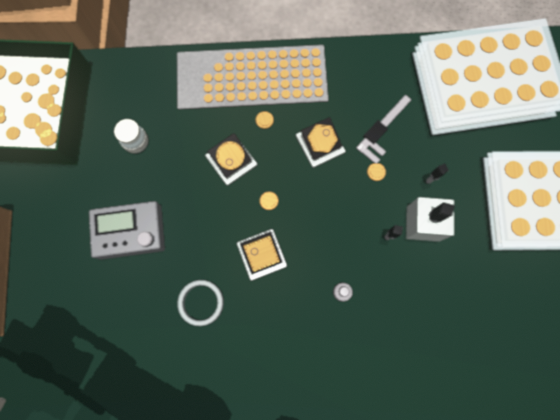

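View pics/side0.png

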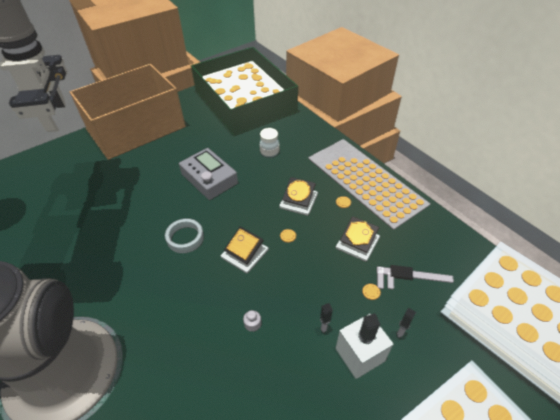

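The top view shows the console on the left with its plunger near (145,239). The square plaque is near (262,254), and the holder with the probe is near (431,220), between two smaller decoys. Next I'll measure these from the depth and colour data.

```bash
python3 - <<'E'
from h import *
for n in('top','side'):
    d=load(n); P=cloud(d); im=d['image'].astype(int); Z=P[...,2]; ok=d['depth']>0
    hsv=cv2.cvtColor(d['image'],cv2.COLOR_BGR2HSV)
    print(n)
    near=lambda x,y,r: ok&(np.hypot(P[...,0]-x,P[...,1]-y)<r)
    # plunger
    u,v=(145,239) if n=='top' else (207,177)
    p0=ray(d,u,v,.067); m=near(p0[0],p0[1],.03)&(Z>.058)
    print('plunger',p0,m.sum(),P[m].mean(0),np.percentile(Z[m],[10,50,90]) if m.any() else 0)
    c=ok&(np.hypot(P[...,0]-p0[0],P[...,1]-p0[1])<.2)&(Z>.038)&(Z<.052)
    if c.any(): print('console',cv2.minAreaRect(P[c][:,:2].astype(np.float32)))
    # holder
    u,v=(440,212) if n=='top' else (370,325)
    p0=ray(d,u,v,.15); print('ptop',p0)
    m=near(p0[0],p0[1],.08)&(abs(Z-.085)<.006); print('holder',m.sum(),cv2.minAreaRect(P[m][:,:2].astype(np.float32)))
    m=near(p0[0],p0[1],.04)&(Z>.149)&(Z<.16); print('probe top',m.sum(),P[m].mean(0),cv2.minAreaRect(P[m][:,:2].astype(np.float32)))
    m=near(p0[0],p0[1],.04)&(Z>.095); print('grip all',m.sum(),P[m].mean(0),P[m].min(0),P[m].max(0),cv2.minAreaRect(P[m][:,:2].astype(np.float32)))
    # plaque
    u,v=(262,254) if n=='top' else (244,246)
    p0=ray(d,u,v,.045)
    m=near(p0[0],p0[1],.05)&(hsv[...,0]>10)&(hsv[...,0]<30)&(hsv[...,1]>90)&(Z>.02)
    q=P[m]; c=np.median(q,0); A=np.c_[q[:,:2],np.ones(len(q))]
    for _ in range(3):
        k=np.linalg.lstsq(A,q[:,2],rcond=None)[0]; g=abs(A@k-q[:,2])<.004; A,q=A[g],q[g]
    nn=np.array([-k[0],-k[1],1]);nn/=np.linalg.norm(nn)
    print('plaque',m.sum(),len(q),q.mean(0),'n',nn,'tilt',np.degrees(np.arccos(nn[2])),'yaw of -down',np.arctan2(-nn[1],-nn[0]),
     cv2.minAreaRect(q[:,:2].astype(np.float32)))
    r=d['image'][v-32:v+32,u-40:u+40] ; cv2.imwrite(f'pics/pl_{n}.png',cv2.resize(r,None,fx=6,fy=6,interpolation=cv2.INTER_CUBIC))
a=cv2.imread('pics/pl_top.png');b=cv2.imread('pics/pl_side.png');cv2.imwrite('pics/pl.png',cv2.resize(np.hstack([a,b]),(800,320)))
E
```

```text
top
plunger [0.48202194 0.24296067 0.067     ] 181 [0.4833876  0.24484591 0.0649787 ] [0.06235668 0.0652572  0.06713813]
console ((0.5046147108078003, 0.20410552620887756), (0.32406845688819885, 0.11675705760717392), 86.46773529052734)
ptop [ 0.48800944 -0.31870722  0.15      ]
holder 958 ((0.49394428730010986, -0.3068772554397583), (0.12776023149490356, 0.07585533708333969), 87.73792266845703)
probe top 150 [ 0.49290846 -0.33150904  0.15253388] ((0.4934574365615845, -0.33183684945106506), (0.022473350167274475, 0.023570707067847252), 69.60960388183594)
grip all 330 [ 0.49129772 -0.32820006  0.13607663] [ 0.47946376 -0.34612831  0.09514741] [ 0.50770629 -0.31731325  0.15604268] ((0.49348020553588867, -0.3317756652832031), (0.022603925317525864, 0.023570707067847252), 69.60960388183594)
plaque 861 750 [0.44382275 0.01459754 0.04323232] n [-0.3267251  -0.10607282  0.93914816] tilt 20.09101047563929 yaw of -down 0.3139195127835714 ((0.4442193806171417, 0.01528855413198471), (0.055524539202451706, 0.05953328311443329), 17.648395538330078)
side
plunger [0.47940299 0.23592398 0.067     ] 8
[... 300 characters left out ...]
851135, 0.07190831005573273), 82.32960510253906)
probe top 165 [ 0.49115046 -0.33148739  0.15311711] ((0.4919035732746124, -0.3312814235687256), (0.022978154942393303, 0.02289169654250145), 69.41732025146484)
grip all 406 [ 0.48750208 -0.33332936  0.13530158] [ 0.47765115 -0.3446328   0.09531986] [ 0.50511117 -0.3175116   0.15665716] ((0.4915880858898163, -0.3312699794769287), (0.02321668341755867, 0.023565327748656273), 69.76676940917969)
plaque 606 535 [0.44167897 0.01494765 0.04378152] n [-0.32575598 -0.10344699  0.93977751] tilt 19.985774703042495 yaw of -down 0.30748780685270716 ((0.44271495938301086, 0.016875656321644783), (0.056382015347480774, 0.05979882553219795), 17.82547950744629)
```

View pics/pl.png

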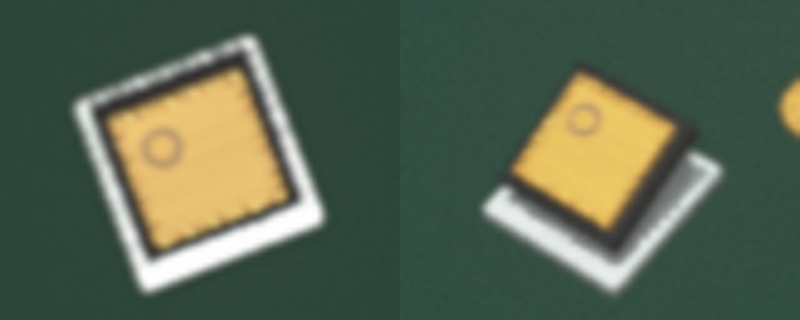

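The crops show the ring at about (254.4,251.6) in the top view and (240.6,238) in the side view. It sits up the slope and to the left, as the plaque frame says. I'll go to the plunger first.

Emit:
{"method": "carry_out", "body": {"deltas": [[-2,-0.57,0.7,0,0,0,0],[-2,-0.57,0.7,0,0,0,0],[-2,-0.57,0.7,0,0,0,0],[-2,-0.57,0.7,0,0,0,0],[-2,-0.57,0.7,0,0,0,0],[-2,-0.57,0.7,0,0,0,0],[-2,-0.57,0.7,0,0,0,0],[-2,-0.57,0.7,0,0,0,0]], "force": 20}}

```text
time: 0.77
tool_pos: [0.3569, 0.3574, 0.1781]
tool_rot: [-3.141, -0.0, 2.681]
contact_force: [0.3, 0.1, 0.1]
opening: 0.043
grip_force: 0.0
```

Emit:
{"method": "carry_out", "body": {"deltas": [[-2,-0.57,0.7,0,0,0,0],[-2,-0.57,0.7,0,0,0,0],[-2,-0.57,0.7,0,0,0,0],[-2,-0.57,0.7,0,0,0,0],[-2,-0.57,0.7,0,0,0,0],[-2,-0.57,0.7,0,0,0,0],[-2,-0.57,0.7,0,0,0,0],[0,0,0,0,0,0,0]]}}

```text
time: 1.43
tool_pos: [0.4658, 0.2578, 0.1281]
tool_rot: [-3.14, -0.0, 2.678]
contact_force: [1.1, -0.7, 0.5]
opening: 0.0004
grip_force: 0.0
```

```bash
python3 - <<'E'
from h import *
s=robot.observe(); print({k:s[k] for k in('time','qpos','tool_pos','tool_rot','contact_force','opening')})
from scipy.spatial.transform import Rotation as R
M=R.from_euler('xyz',s['tool_rot']).as_matrix(); print('to plunger hover, tool cm',100*M.T@(np.array([.482,.2445,.08])-s['tool_pos']))
t=load('top');sd=load('side')
print('ring',ray(t,254,251.2,.0481),ray(sd,240.2,237.6,.0481))
yaw=.31;a=np.radians(20);n=np.array([-np.cos(yaw)*np.sin(a),-np.sin(yaw)*np.sin(a),np.cos(a)])
x=np.array([np.cos(yaw)*np.cos(a),np.sin(yaw)*np.cos(a),np.sin(a)]);y=np.cross(n,x)
print('spot model',np.array([.4435,.0158,.0447])+.01*x+.012*y,n)
for nm,u,v in(('dec1',392,233),('dec2',435,174)):
    P=cloud(t); q=P[v-14:v+15,u-14:u+15].reshape(-1,3); q=q[q[:,2]>.02]; print(nm,q.mean(0),q.min(0),q.max(0))
E
```

```text
{'time': 1.4333, 'qpos': array([ 3.62061488e-01,  4.65676400e-01,  1.65164850e+00, -1.11559940e-03,
        1.02594162e+00, -7.44725038e-01]), 'tool_pos': array([0.46579956, 0.25780557, 0.12810443]), 'tool_rot': array([-3.13971572e+00, -4.33894668e-04,  2.67816145e+00]), 'contact_force': array([ 1.07252526, -0.70725666,  0.4796045 ]), 'opening': 0.000373508100221512}
to plunger hover, tool cm [-2.0460407 -0.4569953  4.8104216]
ring [0.44810997 0.02910681 0.0481    ] [0.44611055 0.0297045  0.0481    ]
spot model [0.4487883  0.03009462 0.0481202 ] [-0.32571726 -0.1043362   0.93969262]
dec1 [ 0.46322907 -0.24309482  0.10148407] [ 0.32621239 -0.25879831  0.02306974] [ 0.47690965 -0.01445674  1.0037599 ]
dec2 [ 0.57697186 -0.34302172  0.0991728 ] [ 0.32621239 -0.36240179  0.02107437] [ 0.59425345 -0.01445674  1.0037599 ]
```

Emit:
{"method": "carry_out", "body": {"deltas": [[-0.7,-0.15,0.8,0,0,0,0],[-0.7,-0.15,0.8,0,0,0,0],[-0.65,-0.15,0.8,0,0,0,0],[0,0,0.8,0,0,0,0],[0,0,0.8,0,0,0,0],[0,0,0,0,0,0,0],[0,0,0,0,0,0,0],[0,0,0,0,0,0,0]]}}

```text
time: 2.1
tool_pos: [0.4804, 0.2475, 0.0899]
tool_rot: [3.141, 0.0, 2.681]
contact_force: [0.9, -0.6, -0.1]
opening: 0.0006
grip_force: 0.0
```

Emit:
{"method": "carry_out", "body": {"deltas": [[0,0,0.3,0,0,0,0],[0,0,0.3,0,0,0,0],[0,0,0.3,0,0,0,0],[0,0,0.3,0,0,0,0],[0,0,0.3,0,0,0,0],[0,0,0.3,0,0,0,0],[0,0,0.0,0,0,0,0],[0,0,0,0,0,0,0]]}}

```text
time: 2.77
tool_pos: [0.4805, 0.2472, 0.0718]
tool_rot: [3.142, -0.0, 2.681]
contact_force: [-1.8, -1.3, 4.1]
opening: 0.0002
grip_force: 1.9
```

Emit:
{"method": "carry_out", "body": {"deltas": [[0,0,0.2,0,0,0,0],[0,0,0.2,0,0,0,0],[0,0,0.2,0,0,0,0],[0,0,0.1,0,0,0,0],[0,0,0,0,0,0,0],[0,0,0,0,0,0,0],[0,0,0,0,0,0,0],[0,0,0,0,0,0,0]]}}

```text
time: 3.43
tool_pos: [0.4805, 0.2472, 0.0653]
tool_rot: [3.141, 0.0, 2.681]
contact_force: [-2.5, -0.5, 7.3]
opening: 0.0004
grip_force: 3.9
```

Emit:
{"method": "carry_out", "body": {"deltas": [[0,0,0.1,0,0,0,0],[0,0,0.05,0,0,0,0],[0,0,0,0,0,0,0],[0,0,0,0,0,0,0],[0,0,0,0,0,0,0],[0,0,0,0,0,0,0],[0,0,0,0,0,0,0],[0,0,0,0,0,0,0]]}}

```text
time: 4.1
tool_pos: [0.4806, 0.2472, 0.065]
tool_rot: [3.141, 0.001, 2.681]
contact_force: [-6.6, -2.1, 18.5]
opening: 0.0004
grip_force: 9.4
```

Plunger is at its stop. I'll release it and go to the probe.

Emit:
{"method": "carry_out", "body": {"deltas": [[0,0,-1,0,0,0,0],[0,0,-2,0,0,0,0],[0,0,-2,0,0,0,0],[0,0,-3,0,0,0,0],[0,0,-3,0,0,0,0],[0,0,-2,0,0,0,0],[0,0,-1,0,0,0,0],[-1,-1.9,0,0,0,0,0.6]]}}

```text
time: 4.77
tool_pos: [0.482, 0.2281, 0.2053]
tool_rot: [3.137, 0.003, 2.683]
contact_force: [0.3, 0.4, -0.4]
opening: 0.0034
grip_force: 0.0
```

Emit:
{"method": "carry_out", "body": {"deltas": [[-1.12,-2.14,0,0,0,0,0.6],[-1.12,-2.14,0,0,0,0,0.6],[-1.12,-2.14,0,0,0,0,0.6],[-1.12,-2.14,0,0,0,0,0.6],[-1.12,-2.14,0,0,0,0,0.6],[-1.12,-2.14,0,0,0,0,0.6],[-1.12,-2.14,0,0,0,0,0.6],[-1.12,-2.14,0,0,0,0,0.6]]}}

```text
time: 5.43
tool_pos: [0.4846, 0.0314, 0.2021]
tool_rot: [-3.141, -0.001, 2.681]
contact_force: [1.0, 0.1, 0.6]
opening: 0.0533
grip_force: 0.0
```

Emit:
{"method": "carry_out", "body": {"deltas": [[-1.12,-2.14,0,0,0,0,0.6],[-1.12,-2.14,0,0,0,0,0.6],[-1.12,-2.14,0,0,0,0,0.6],[-1.12,-2.14,0,0,0,0,0.6],[-1.12,-2.14,0,0,0,0,0.6],[-1.12,-2.14,0,0,0,0,0.6],[-1.12,-2.14,0,0,0,0,0.6],[-1.12,-2.14,0,0,0,0,0.6]]}}

```text
time: 6.1
tool_pos: [0.4887, -0.1618, 0.202]
tool_rot: [3.141, -0.002, 2.681]
contact_force: [-0.7, 0.9, 0.4]
opening: 0.0553
grip_force: 0.0
```

Emit:
{"method": "carry_out", "body": {"deltas": [[-1.12,-2.14,0,0,0,-0.05,0.6],[-1.12,-2.14,0,0,0,-0.05,0.6],[-1.12,-2.14,0,0,0,0,0.6],[-1.12,-2.14,0,0,0,0,0.6],[-1.12,-2.14,0,0,0,0,0.6],[-1.12,-2.14,0,0,0,0,0.6],[0,0,0,0,0,0,0.6],[0,0,0,0,0,0,0.6]]}}

```text
time: 6.77
tool_pos: [0.5026, -0.3055, 0.2016]
tool_rot: [3.141, -0.002, 2.779]
contact_force: [0.1, -0.1, 0.6]
opening: 0.055
grip_force: 0.0
```

```bash
cat >> h.py <<'E'
from scipy.spatial.transform import Rotation as R
def st():
    s=robot.observe(); M=R.from_euler('xyz',s['tool_rot']).as_matrix()
    print({k:np.round(s[k],4) for k in('time','qpos','tool_pos','tool_rot','contact_force','opening','grip_force')})
    return s,M
E
python3 - <<'E'
from h import *
s,M=st()
print(100*M.T@(np.array([.4925,-.3315,.114])-s['tool_pos']))
d=grab('side','side1')
P=cloud(d); x,y=.4919,-.3313
m=(np.hypot(P[...,0]-x,P[...,1]-y)<.04)&(P[...,2]>.149)&(P[...,2]<.16); q=P[m]
print(len(q),q.mean(0),cv2.minAreaRect(q[:,:2].astype(np.float32)))
E
```

```text
{'time': np.float64(6.7667), 'qpos': array([-6.7650e-01,  4.8520e-01,  1.3925e+00,  2.0000e-04,  1.2662e+00,
       -1.8846e+00]), 'tool_pos': array([ 0.5026, -0.3055,  0.2016]), 'tool_rot': array([ 3.1407e+00, -2.1000e-03,  2.7788e+00]), 'contact_force': array([ 0.1445, -0.1421,  0.5658]), 'opening': np.float64(0.055), 'grip_force': np.float64(0.0)}
[ 6.42216921e-03 -2.79824138e+00  8.75487688e+00]
147 [ 0.48964694 -0.33052083  0.15318338] ((0.491698294878006, -0.33127710223197937), (0.022529350593686104, 0.022943181917071342), 69.45597076416016)
```

View pics/side1.png

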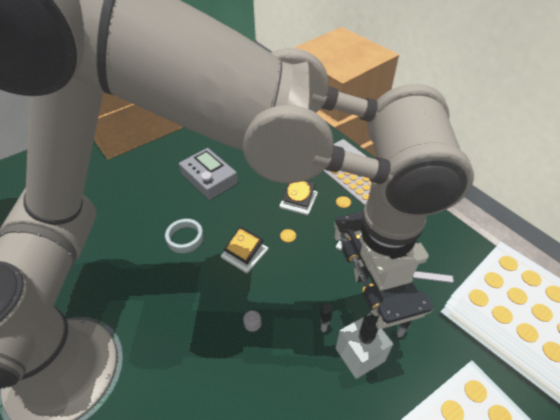

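The side view shows the open jaws above and just left of the probe at about (370,325). I'll centre, descend and grip.

Emit:
{"method": "carry_out", "body": {"deltas": [[0,-0.9,0,0,0,0,0.6],[0,-1,0,0,0,0,0.6],[0,-0.9,0,0,0,0,0.6],[0,0,0,0,0,0,0.6],[0,0,0,0,0,0,0.6],[0,0,1.5,0,0,0,0.6],[0,0,1.5,0,0,0,0.6],[0,0,0,0,0,0,0.6]]}}

```text
time: 7.48
tool_pos: [0.4922, -0.3297, 0.1705]
tool_rot: [3.14, -0.005, 2.781]
contact_force: [-0.6, -0.8, -2.0]
opening: 0.0553
grip_force: 0.0
```

Emit:
{"method": "carry_out", "body": {"deltas": [[0,0,1,0,0,0,0.6],[0,0,1,0,0,0,0.6],[0,0,1,0,0,0,0.6],[0,0,1,0,0,0,0.6],[0,0,1,0,0,0,0.6],[0,0,0.7,0,0,0,0.6],[0,0,0,0,0,0,0.6],[0,0,0,0,0,0,0.6]]}}

```text
time: 8.15
tool_pos: [0.4932, -0.3309, 0.1157]
tool_rot: [3.141, -0.001, 2.781]
contact_force: [-1.2, -0.4, 0.3]
opening: 0.055
grip_force: 0.0
```

```bash
python3 - <<'E'
from h import *
s,M=st()
print(100*M.T@(np.array([.4923,-.3315,.114])-s['tool_pos']))
E
```

```text
{'time': np.float64(8.15), 'qpos': array([-7.2000e-01,  5.7910e-01,  1.4853e+00,  1.0000e-04,  1.0782e+00,
       -1.9300e+00]), 'tool_pos': array([ 0.4932, -0.3309,  0.1157]), 'tool_rot': array([ 3.1412e+00, -8.0000e-04,  2.7807e+00]), 'contact_force': array([-1.2042, -0.4035,  0.3246]), 'opening': np.float64(0.055), 'grip_force': np.float64(0.0)}
[ 0.06434079 -0.08468438  0.17194519]
```

Grip with 35 N, then raise straight up.

Emit:
{"method": "carry_out", "body": {"deltas": [[0.05,-0.05,0,0,0,0,0.4],[0,0,0,0,0,0,0],[0,0,0,0,0,0,0],[0,0,0,0,0,0,0],[0,0,0,0,0,0,0],[0,0,0,0,0,0,0],[0,0,0,0,0,0,0],[0,0,0,0,0,0,0]], "force": 35}}

```text
time: 8.82
tool_pos: [0.4927, -0.3314, 0.1164]
tool_rot: [-3.142, 0.0, 2.781]
contact_force: [-0.4, -0.0, 1.6]
opening: 0.0218
grip_force: 35.0
```

Emit:
{"method": "carry_out", "body": {"deltas": [[0,0,0,0,0,0,0],[0,0,-0.5,0,0,0,0],[0,0,-0.5,0,0,0,0],[0,0,-0.5,0,0,0,0],[0,0,-0.5,0,0,0,0],[0,0,-0.5,0,0,0,0],[0,0,-0.5,0,0,0,0],[0,0,0,0,0,0,0]]}}

```text
time: 9.48
tool_pos: [0.4932, -0.3317, 0.1476]
tool_rot: [-3.141, 0.002, 2.781]
contact_force: [-0.1, 0.1, -1.0]
opening: 0.022
grip_force: 35.0
```

Emit:
{"method": "carry_out", "body": {"deltas": [[0,0,-1,0,0,0,0],[0,0,-1.5,0,0,0,0],[0,0,-1.5,0,0,0,0],[0,0,-1.5,0,0,0,0],[0,0,-1.5,0,0,0,0],[0,0,-1.5,0,0,0,0],[0,0,-0.5,0,0,0,0],[0,0,0,0,0,0,0]]}}

```text
time: 10.15
tool_pos: [0.4931, -0.3317, 0.2379]
tool_rot: [-3.141, 0.003, 2.781]
contact_force: [0.9, 1.1, -0.8]
opening: 0.0216
grip_force: 35.0
```

Emit:
{"method": "carry_out", "body": {"deltas": [[0.6,0.9,0,0,0,0,0],[1.3,1.83,0,0,0,0,0],[1.3,1.83,0,0,0,0,0],[1.3,1.83,0,0,0,0,0],[1.3,1.83,0,0,0,0,0],[1.3,1.83,0,0,0,0,0],[1.3,1.83,0,0,0,0,0],[1.3,1.83,0,0,0,0,0]]}}

```text
time: 10.82
tool_pos: [0.4489, -0.1668, 0.235]
tool_rot: [3.141, -0.003, 2.781]
contact_force: [0.5, 0.7, -1.2]
opening: 0.0222
grip_force: 35.0
```

Emit:
{"method": "carry_out", "body": {"deltas": [[1.3,1.83,0,0,0,0,0],[1.3,1.83,0,0,0,0,0],[1.3,1.83,0,0,0,0,0],[1.3,1.83,0,0,0,0,0],[1.3,1.83,0,0,0,0,0],[1.3,1.83,0,0,0,0,0],[1.3,1.83,0,0,0,0,0],[1.3,1.83,0,0,0,0,0]]}}

```text
time: 11.48
tool_pos: [0.4029, 0.0065, 0.2351]
tool_rot: [-3.141, -0.002, 2.781]
contact_force: [0.1, 0.8, -1.8]
opening: 0.0218
grip_force: 35.0
```

Emit:
{"method": "carry_out", "body": {"deltas": [[0.6,0.9,0,0,0,0,0],[0,0,0,-0.054,-0.0685,0,0],[0,0,0,-0.054,-0.0685,0,0],[0,0,0,-0.054,-0.0685,0,0],[0,0,0,-0.054,-0.0685,0,0],[0,0,0,0,0,0,0],[0,0,0,0,0,0,0],[0,0,0,0,0,0,0]]}}

```text
time: 12.15
tool_pos: [0.4023, 0.0154, 0.2362]
tool_rot: [2.921, 0.27, 2.75]
contact_force: [0.3, -0.1, -0.3]
opening: 0.0217
grip_force: 35.0
```

```bash
cat >> h.py <<'E'
N=np.array([-.3257,-.1043,.9397]); SPOT=np.array([.4477,.0297,.0481])
def goal(h,spot=SPOT,L=.1054):
    """move so that the probe's free tip end would stand h above the spot along N"""
    s,M=st(); g=spot+N*(L+h)
    zt=M[:,2]; ax=np.cross(zt,-N); 
    rv=M.T@ax*(np.arcsin(np.linalg.norm(ax))/max(np.linalg.norm(ax),1e-9))
    print('tool cm',np.round(100*M.T@(g-s['tool_pos']),2),'turn',np.round(rv,4),'tip now',s['tool_pos']+zt*L)
E
python3 - <<'E'
from h import *
goal(.03)
d=grab('side','side2'); u,v=244,246
r=d['image'][130:310,150:370]; cv2.imwrite('pics/c2.png',cv2.resize(r,None,fx=3,fy=3))
E
```

```text
{'time': np.float64(12.15), 'qpos': array([-0.3101, -0.0661,  2.066 ,  0.26  ,  0.8718, -1.6604]), 'tool_pos': array([0.4023, 0.0154, 0.2362]), 'tool_rot': array([2.9212, 0.2702, 2.7502]), 'contact_force': array([ 0.2841, -0.0634, -0.3247]), 'opening': np.float64(0.0217), 'grip_force': np.float64(34.999)}
tool cm [ 1.52 -1.22  5.77] turn [-0.0021 -0.001   0.    ] tip now [0.43645453 0.02620099 0.13707673]
```

View pics/c2.png

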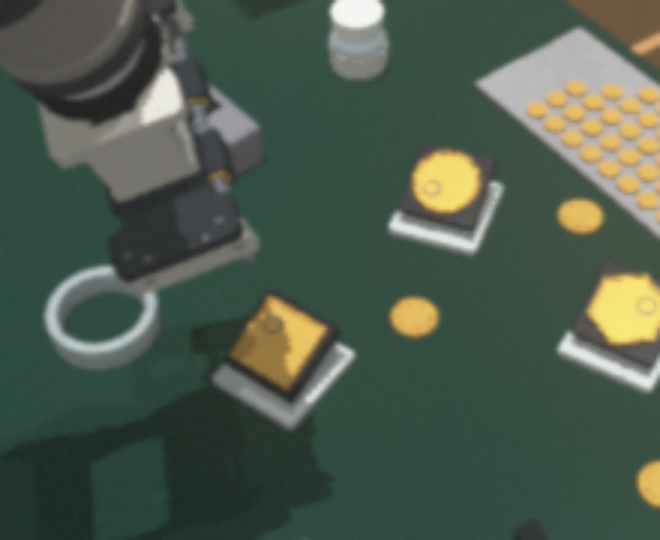

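```bash
python3 - <<'E'
from h import *
d=load('side'); s,M=st()
for n,L in(('tcp',0),('nose',.008),('grasp',-.011),('barrelend',.0874),('tip',.1054)):
    p=d['world_to_cam']@np.r_[s['tool_pos']+M[:,2]*L,1]
    u=d['cx']+d['fx']*p[0]/-p[2]; v=d['cy']-d['fy']*p[1]/-p[2]; print(n,u,v,'crop',(u-150)*3,(v-130)*3,-p[2],d['depth'][int(v),int(u)])
E
```

```text
{'time': np.float64(12.2), 'qpos': array([-0.3098, -0.0656,  2.0653,  0.2603,  0.8717, -1.661 ]), 'tool_pos': array([0.4027, 0.0154, 0.2363]), 'tool_rot': array([2.921 , 0.2706, 2.7508]), 'contact_force': array([ 0.317 , -0.7235, -1.5165]), 'opening': np.float64(0.0216), 'grip_force': np.float64(34.999)}
tcp 217.05042435660224 193.81652841159055 crop 201.1512730698067 191.44958523477166 0.7846402284659186 0.6662629
nose 218.47478635775428 195.65220665990654 crop 205.42435907326285 196.95661997971962 0.791791237150306 0.66310555
grasp 215.04899668004728 191.2371439233367 crop 195.14699004014184 183.7114317700101 0.7748075915248861 0.6680873
barrelend 231.3314696978022 212.2215436218057 crop 243.99440909340657 246.66463086541708 0.8627649983428499 0.68284905
tip 233.95734759691857 215.60570224036124 crop 251.8720427907557 256.81710672108375 0.8788547678827212 0.87160563
```

In the side view the probe is hidden behind the gripper, with the tip projecting to the plate's edge. I'll go to the hover point 30 mm above the mark and look at both views.

Emit:
{"method": "carry_out", "body": {"deltas": [[0.5,-0.4,1,0,0,0,0],[0.5,-0.4,1,0,0,0,0],[0.5,-0.4,1,0,0,0,0],[0,0,1,0,0,0,0],[0,0,1,0,0,0,0],[0,0,0.7,0,0,0,0],[0,0,0,0,0,0,0],[0,0,0,0,0,0,0]]}}

```text
time: 12.87
tool_pos: [0.4039, 0.016, 0.1758]
tool_rot: [2.92, 0.27, 2.751]
contact_force: [-0.3, 0.6, -1.9]
opening: 0.0219
grip_force: 35.0
```

```bash
python3 - <<'E'
from h import *
goal(.02); s,M=st()
o=[]
for n in('side','top'):
    d=grab(n); p=d['world_to_cam']@np.r_[s['tool_pos']+M[:,2]*.1054,1]
    u=int(d['cx']+d['fx']*p[0]/-p[2]); v=int(d['cy']-d['fy']*p[1]/-p[2]); print(n,u,v)
    o.append(cv2.resize(d['image'][v-50:v+50,u-50:u+50],(400,400),interpolation=cv2.INTER_CUBIC))
cv2.imwrite('pics/c3.png',np.hstack(o))
E
```

```text
{'time': np.float64(12.8667), 'qpos': array([-0.3077,  0.0295,  2.1724,  0.3201,  0.6778, -1.7424]), 'tool_pos': array([0.4039, 0.016 , 0.1758]), 'tool_rot': array([2.9203, 0.2703, 2.7514]), 'contact_force': array([-0.2623,  0.5628, -1.908 ]), 'opening': np.float64(0.0219), 'grip_force': np.float64(34.9989)}
tool cm [ 0.02 -0.06  1.03] turn [-0.0009 -0.0011 -0.    ] tip now [0.43810558 0.02694182 0.07674938]
{'time': np.float64(12.8667), 'qpos': array([-0.3077,  0.0295,  2.1724,  0.3201,  0.6778, -1.7424]), 'tool_pos': array([0.4039, 0.016 , 0.1758]), 'tool_rot': array([2.9203, 0.2703, 2.7514]), 'contact_force': array([-0.2623,  0.5628, -1.908 ]), 'opening': np.float64(0.0219), 'grip_force': np.float64(34.9989)}
side 236 232
top 254 254
```

View pics/c3.png

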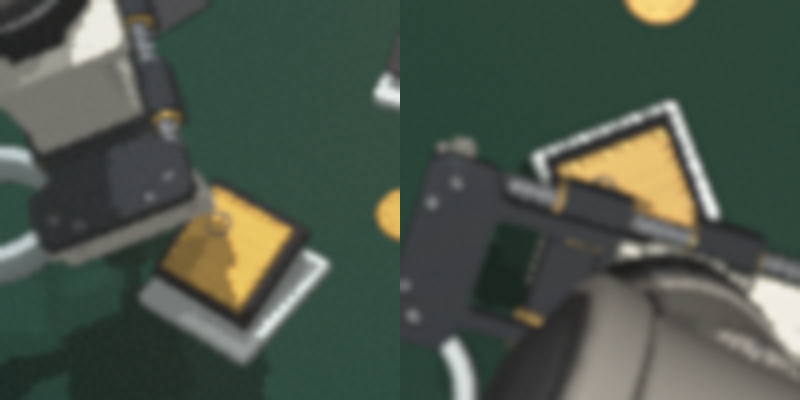

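In both views the gripper hides the probe. I'll turn the hand about the probe's axis, where there is time to spare, so the side camera can see the tip.

Emit:
{"method": "carry_out", "body": {"deltas": [[0,0,0,0,0,0.1,0],[0,0,0,0,0,0.1,0],[0,0,0,0,0,0.1,0],[0,0,0,0,0,0.1,0],[0,0,0,0,0,0.1,0],[0,0,0,0,0,0.1,0],[0,0,0,0,0,0.1,0],[0,0,0,0,0,0.1,0]]}}

```text
time: 13.63
tool_pos: [0.404, 0.0156, 0.1768]
tool_rot: [2.793, 0.034, 1.97]
contact_force: [0.8, 0.1, -1.0]
opening: 0.0217
grip_force: 35.0
```

Emit:
{"method": "carry_out", "body": {"deltas": [[0,0,0,0,0,0.1,0],[0,0,0,0,0,0.1,0],[0,0,0,0,0,0.1,0],[0,0,0,0,0,0.1,0],[0,0,0,0,0,0,0],[0,0,0,0,0,0,0],[0,0,0,0,0,0,0],[0,0,0,0,0,0,0]]}}

```text
time: 14.3
tool_pos: [0.4037, 0.0157, 0.1763]
tool_rot: [2.806, -0.099, 1.6]
contact_force: [-0.3, -0.3, -0.4]
opening: 0.0219
grip_force: 35.0
```

```bash
python3 - <<'E'
from h import *
goal(.02); s,M=st()
d=grab('side')
for L in(.0874,.1054,):
    p=d['world_to_cam']@np.r_[s['tool_pos']+M[:,2]*L,1]
    u=d['cx']+d['fx']*p[0]/-p[2]; v=d['cy']-d['fy']*p[1]/-p[2]; print(L,u,v)
cv2.imwrite('pics/c4.png',cv2.resize(d['image'][172:272,186:286],(600,600),interpolation=cv2.INTER_CUBIC))
E
```

```text
{'time': np.float64(14.3), 'qpos': array([-0.3087,  0.0275,  2.1735,  0.3208,  0.6769, -0.5451]), 'tool_pos': array([0.4037, 0.0157, 0.1763]), 'tool_rot': array([ 2.8062, -0.0995,  1.5996]), 'contact_force': array([-0.3268, -0.265 , -0.4077]), 'opening': np.float64(0.0219), 'grip_force': np.float64(34.9987)}
tool cm [-0.02 -0.04  1.08] turn [0.0006 0.0011 0.    ] tip now [0.43811854 0.02657913 0.07723491]
{'time': np.float64(14.3), 'qpos': array([-0.3087,  0.0275,  2.1735,  0.3208,  0.6769, -0.5451]), 'tool_pos': array([0.4037, 0.0157, 0.1763]), 'tool_rot': array([ 2.8062, -0.0995,  1.5996]), 'contact_force': array([-0.3268, -0.265 , -0.4077]), 'opening': np.float64(0.0219), 'grip_force': np.float64(34.9987)}
0.0874 234.46411825406375 229.46874994450087
0.1054 236.91451395244712 232.3723411770502
```

View pics/c4.png

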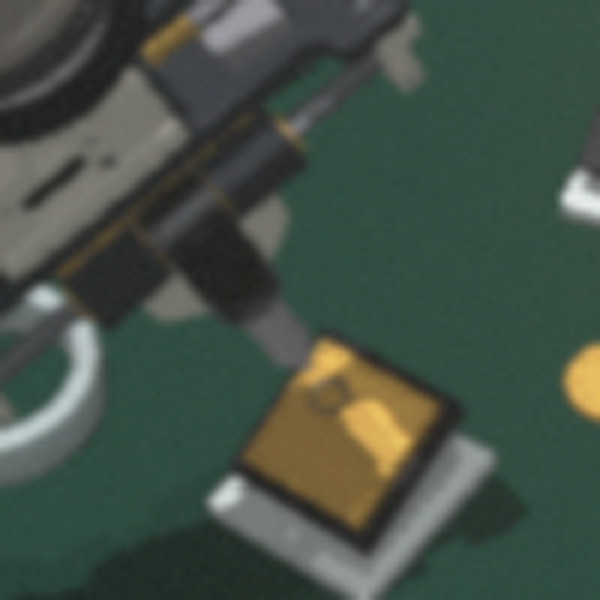

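The crop shows the barrel end at about (234.8,230.3), within a pixel of the predicted position, and its axis points at the ring. I'll descend to just short of the face, then press.

Emit:
{"method": "carry_out", "body": {"deltas": [[0,0,0.5,0,0,0,0],[0,0,0.5,0,0,0,0],[0,0,0.5,0,0,0,0],[0,0,0.5,0,0,0,0],[0,0,0.4,0,0,0,0],[0,0,0.3,0,0,0,0],[0,0,0,0,0,0,0],[0,0,0,0,0,0,0]]}}

```text
time: 15.02
tool_pos: [0.4124, 0.0186, 0.1505]
tool_rot: [2.807, -0.1, 1.598]
contact_force: [0.0, 0.2, -0.5]
opening: 0.022
grip_force: 35.0
```

```bash
python3 - <<'E'
from h import *
goal(-.006)
E
```

```text
{'time': np.float64(15.0167), 'qpos': array([-0.2909,  0.0935,  2.1962,  0.3535,  0.5895, -0.5701]), 'tool_pos': array([0.4124, 0.0186, 0.1505]), 'tool_rot': array([ 2.8073, -0.1004,  1.5978]), 'contact_force': array([ 0.0153,  0.2438, -0.5321]), 'opening': np.float64(0.022), 'grip_force': np.float64(34.9988)}
tool cm [-0.02 -0.02  0.95] turn [-0.0004  0.0008  0.    ] tip now [0.44669715 0.02947987 0.05140056]
```

Emit:
{"method": "carry_out", "body": {"deltas": [[0,0,0.15,0,0,0,0],[0,0,0.15,0,0,0,0],[0,0,0.15,0,0,0,0],[0,0,0.15,0,0,0,0],[0,0,0.05,0,0,0,0],[0,0,0,0,0,0,0],[0,0,0,0,0,0,0],[0,0,0,0,0,0,0]]}}

```text
time: 15.68
tool_pos: [0.4147, 0.0191, 0.1447]
tool_rot: [2.806, -0.1, 1.598]
contact_force: [0.1, -1.3, 0.8]
opening: 0.0219
grip_force: 35.0
```

Emit:
{"method": "carry_out", "body": {"deltas": [[0,0,0.1,0,0,0,0],[0,0,0.1,0,0,0,0],[0,0,0.1,0,0,0,0],[0,0,0,0,0,0,0],[0,0,0,0,0,0,0],[0,0,0,0,0,0,0],[0,0,0,0,0,0,0],[0,0,0,0,0,0,0]]}}

```text
time: 16.35
tool_pos: [0.4157, 0.0194, 0.1419]
tool_rot: [2.806, -0.1, 1.598]
contact_force: [-0.3, -0.7, 1.1]
opening: 0.0219
grip_force: 35.0
```

```bash
python3 - <<'E'
from h import *
goal(-.006)
f=[]
for i in range(12):
    cams.read_camera('side'); f.append(robot.observe()['contact_force']@N)
print(np.round(f,2),np.mean(f)); d=grab('side'); cv2.imwrite('pics/c5.png',cv2.resize(d['image'][182:262,196:276],(600,600),interpolation=cv2.INTER_CUBIC)); goal(-.006)
E
```

```text
{'time': np.float64(16.35), 'qpos': array([-0.2851,  0.1166,  2.2028,  0.3678,  0.5593, -0.5823]), 'tool_pos': array([0.4157, 0.0194, 0.1419]), 'tool_rot': array([ 2.8065, -0.1001,  1.5977]), 'contact_force': array([-0.2891, -0.6566,  1.0775]), 'opening': np.float64(0.0219), 'grip_force': np.float64(34.9999)}
tool cm [-0.01 -0.04  0.02] turn [ 0.0005  0.0011 -0.    ] tip now [0.45003661 0.03032284 0.04283605]
[2.22 1.45 2.19 2.28 1.91 1.76 1.71 1.43 1.54 1.72 1.94 1.78] 1.827729151013198
{'time': np.float64(17.0), 'qpos': array([-0.2851,  0.1167,  2.2029,  0.3678,  0.5593, -0.5823]), 'tool_pos': array([0.4156, 0.0195, 0.1418]), 'tool_rot': array([ 2.8066, -0.1002,  1.5977]), 'contact_force': array([ 1.1228, -0.0028,  2.3709]), 'opening': np.float64(0.0218), 'grip_force': np.float64(35.0002)}
tool cm [-0.01 -0.04  0.02] turn [ 0.0004  0.0011 -0.    ] tip now [0.44997999 0.03033306 0.0427731 ]
```

View pics/c5.png

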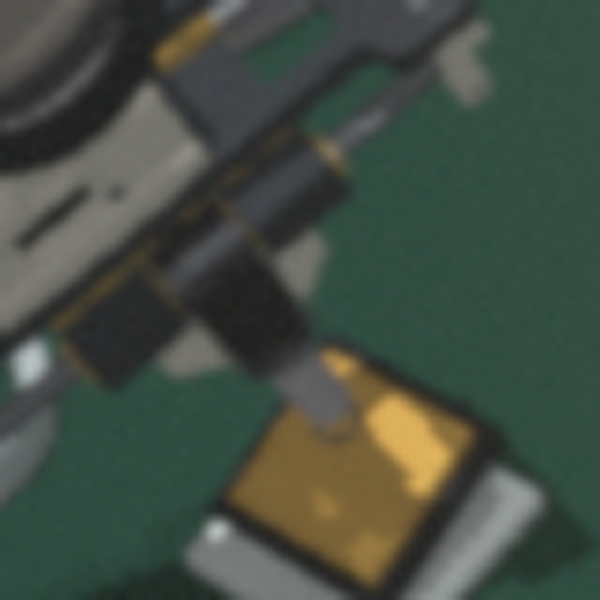

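The crop shows the barrel's end over the ring, whose lower edge shows at about (335,430). Net contact is about 3 N, which puts the tip roughly half in. Handing in.

```bash
python3 -c "
from cell import robot
print(robot.hand_in())"
```

```text
the job is handed in; nothing more can be done
None
```

I zeroed the gauge and handed the job in with the probe held square on the square plaque's ring mark at about 3 N, tip roughly half in (both estimated from arm readings); the hand-in returned no verdict.

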